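# Prop a sagging over-bench shelf level with a ratchet jack

## Robot

A 6-joint arm with a two-finger parallel gripper is mounted at the origin on the work surface. World frame = base frame: x ahead of the robot, y to its left, z up, the work surface at z = 0. Lengths are in m, angles in rad, forces in N, time in s.
With the tool pointing down it reaches from about 0.3 to 0.875 m from the base axis. Payload 4.2 kg.
Tool frame: the origin (TCP) lies midway between the tips of the shut fingers; the grasp point (between the pads) lies 19 mm behind it (bot.hold_point_z is the distance from the TCP to the grasp point, in m); z points along the fingers, y is the line along which they close (so a half turn about z gives the same grasp; the last joint's range is limited). The gripper opens to 85 mm and grips with 20 to 120 N. Pads are 22 mm wide; open, the fingers measure 114 mm over their backs; the gripper's body (76 mm by 85 mm) begins 54 mm behind the grasp point. The pads swing forward as they close: fully open they stand 13 mm farther back than shut.
Start: joints at [1.093, 0.32, 1.565, -0, 1.257, -0.02], TCP at [0.254, 0.516, 0.231] pointing down, gripper open.
Joint ranges: [-3.11, 3.11], [-0.84, 2.01], [0.21, 2.61], [-1.34, 4.49], [0.05, 2.63], [-2.56, 2.56]. Speed limits (rad/s): [2.57, 2.57, 3.14, 3.14, 3.14, 3.14].

## Interface

Orientations are given as a rotation vector (axis times angle).
In Python, from bench import bot gives the robot as it stands.
- The arm moves only by the shell command python3 -m inch 'ROWS' [FORCE]. ROWS is JSON, a list of rows, each an object of numbers: "tx", "ty", "tz": the shift along the tool's x, y, z in m; "ax", "ay", "az": the turn, a rotation vector about the tool's x, y, z in rad; "hand": the finger opening in m, from 0 to 0.0854. In form: [{"tx": .., "ty": .., "tz": .., "ax": .., "ay": .., "az": .., "hand": ..}, ...]. A call has 1 to 12 rows; each row shifts and turns the commanded pose from where the row before left it, along the tool's axes as they then stand; what a row does not reach is not made up. A row lasts 1/10 s, in which the tool goes at most 50 mm and 8.59 degrees, less where a joint would pass 70% of its speed; a pose out of reach is approached as far as the arm can. A call is refused whole if a number of a shift passes 0.05 or a number of a turn 0.15, either way. A call with a gripper value outside its range is refused whole. The fingers move at their own pace and stop on an object; FORCE is the grip in N (left out, the last holds). Time passes only in rows, so rows that do not move let the fingers close. It gives the time, the measured TCP pose, the force, the opening and the grip force at its end, in the units of the state.
- bot.get_state(): the state, without advancing time (a new reading comes with each control period).
- bot.read_camera(name): name is "side" or "top"; returns (picture, depth): 420x560x3 uint8, red, green, blue; 420x560 float32, m along the optical axis (not along the pixel's ray), 0 where there is no reading.
- bot.camera_info(name): a dict with "mtx" (3x3 intrinsics, pixels), "world_to_cam" (4x4, takes a point from world to camera coordinates). Camera axes: x right, y down, z forward; pixel columns grow to the right and rows downward; lengths in m; the calibration is good to about 2 mm. A picture is of the moment at which its call begins. camera_info takes no time and is no camera call.
- bot.hand_in(): hands the job in; it is judged then, once.
The state is a dict: "time": time; "joint_pos": joint angles; "qvel": joint speeds; "joint_torque": joint torques, N m; "position": TCP position; "eef_rot": TCP orientation; "ft_force": force on the tool from outside, world axes, zero at the start; "ft_torque": the same for the moment, N m; "width": finger opening in m; "gripper_force": force on a finger pad.
Only numpy, scipy, OpenCV 4.12 (cv2) and the standard library are available. Lean on these libraries where they do the work, as an engineer would, in place of code of your own. Each camera call takes 0.05 s, during which the arm holds its last target. There are 200 camera calls.

## Task

One end of the shelf over the bench has slipped down its post. Lay the wooden block flat and about centred on the head of the red ratchet jack, under the shelf, then let go of it and pump the jack's lever, one click to a stroke, until the shelf is level again: stop at the click that brings it level. Raise the jack by its lever only, leave the shelf standing on block and jack with the lever back up, and leave the jar, the funnel and the clothes peg where they are.

Things in the scene. Friction and masses are not known exactly. Their poses are not given: they have to be found in the camera images.
- overshelf: Fixed frame of the shelf: two upright steel tubes (25 mm thick, 400 mm tall), joined by a thin rail near their tops. Origin on the bench under the shelf's middle; x points to the back of the bench (away from the robot), y along the shelf to its left end, z up. The tubes stand at x +50 mm, y +250 and -250 mm.
- shelf (a joint): Slope of the shelf board in rad: 0 level, negative = its right (-y) end hangs low; starts at -0.065. Turns about its left collar (y +250 mm of the frame), whose height is fixed. White board 580 mm long, 180 deep (x -90 to +90 mm of the frame), 18 thick, stock fixed on it; level, its underside is 280 mm above the bench. It weighs 17 to 30 N on the jack and falls back unless carried.
- shelf_edge (a point): Point on the lower front edge of the shelf board, 370 mm from the left collar's axis, roughly over the jack: 280 mm above the bench when the shelf is level, about 256 mm at the start.
- jack: Red ratchet jack, fixed on the bench. Origin on the bench under the head's centre; its lever points to its -x (roughly at the robot). Base plate 170 x 100 x 8 mm, from x -120 to +50 mm; housing up to 128 mm high. The lever's pivot is a level axle along y at x -40 mm, 107.7 mm above the bench.
- jack_head (a point): Centre of the flat top of the jack's head, a dark steel plate 46 x 46 x 8 mm on the toothed ram, level, axes as the jack's. It starts 195 to 210 mm above the bench, 43 to 64 mm below the shelf, and about 35 mm behind the shelf's front edge. It rises 7 mm with each click and stays there; 6 to 8 clicks bring the shelf level with the block in between.
- ram: The toothed ram with the head on it; slides straight up, held by a pawl. Origin below the head's centre, on the bench when fully down, rising with the ram. To be raised by the lever, not by gripping or pushing it.
- lever (a joint): Angle of the jack's lever in rad: 0 is up, at rest (a spring brings it back), 0.36 fully down, at its stop. A stroke down to at least 0.30 and all the way back up to below 0.02 gains exactly one click of 7 mm, never two; strokes under 0.25 gain none.
- lever_grip (a point): Middle of the upper face of the lever's black rubber grip (85 mm long, 26 wide, 18 thick). The grip's middle is 145 mm from the pivot, its upper face 9 mm higher; at rest the lever rises outwards at 0.22 rad, so this point is about 148 mm above the bench. Fully down it is 52 mm lower. 4 to 14 N press it down; it swings back up as the hand lifts.
- block_center (a point): Centre (half-way up) of the loose wooden block lying flat on the bench: 120 mm long (its x axis, pointing roughly away from the robot), 45 mm wide (y), 30 mm high (z), 80 to 130 g. Packing between head and shelf; taken across its 45 mm width near one end, the gripper can stay in front of the shelf's edge.
- block: The same wooden block; this origin is the centre of its underside.
- caddy: Steel caddy with a hinged lid, 150 x 210 x 125 mm plus a small lid knob, standing under the left half of the shelf; fixed. Origin at the centre of its underside.
- jar: Glass jar with a yellow cap, 72 mm across, 115 mm tall, loose. Origin at the centre of its underside.
- funnel: Orange plastic funnel standing on its wide mouth, 110 mm across, 115 mm tall, loose. Origin at the centre of its underside.
- clothes_peg: Wooden clothes peg lying on the bench, 75 mm long (x), 14 mm wide, 11 mm high, loose. Origin under its middle.
Things that resemble listed ones, but are neither listed nor needed, are in the scene too. Of the things shaped like the block, the wooden one is meant.

How it is judged:
By the outcome, as a careful person would: the job done as asked, in the order asked, and still so for the second after the job is handed in, with the robot touching nothing.
It also fails if it takes over 64 s, if anything falls off the work surface, if the arm or the gripper's body presses on something with over 40 N, if the wrist force passes 120 N, or if a joint passes its speed limit or range.

## Working session

There is one attempt and no reset: what is moved stays moved. The work goes in short steps, Python scripts to look and compute and a shell command to move; the robot and the scene stay as the last step left them, time stands still between calls to the robot, and variables do not carry over. Pictures are saved under pics/ and viewed, at most 10 in all, crops included, and the job is handed in when it is done.

```bash
mkdir -p pics; cat > h.py <<'E'
import numpy as np, cv2
from bench import bot
def grab(name):
    p,d=bot.read_camera(name); i=bot.camera_info(name)
    K=np.array(i["mtx"]);T=np.linalg.inv(np.array(i["world_to_cam"]))
    v,u=np.mgrid[:420,:560]
    c=np.stack([(u-K[0,2])/K[0,0]*d,(v-K[1,2])/K[1,1]*d,d,np.ones_like(d)],-1)
    w=(c@T.T)[...,:3]; w[d==0]=np.nan
    return p,d,w
def save(n,p,crop=None,s=1):
    if crop: p=p[crop[1]:crop[3],crop[0]:crop[2]]
    cv2.imwrite("pics/"+n+".png",cv2.resize(p[...,::-1],None,fx=s,fy=s,interpolation=cv2.INTER_CUBIC))
E
python3 - <<'E'
from h import *
for n in("side","top"):
    p,d,w=grab(n); save(n+"0",p,s=1.4); np.savez(n+"0.npz",p=p,d=d,w=w)
    T=np.linalg.inv(np.array(bot.camera_info(n)["world_to_cam"])); print(n,T.round(3))
s=bot.get_state(); print({k:np.round(v,3) for k,v in s.items()})
E
```

```text
side [[ 0.95  -0.183  0.254  0.173]
 [-0.313 -0.53   0.788 -1.081]
 [-0.01  -0.828 -0.561  0.964]
 [ 0.     0.     0.     1.   ]]
top [[ 0.018 -0.99   0.141  0.409]
 [-1.    -0.016  0.016  0.007]
 [-0.014 -0.142 -0.99   1.234]
 [ 0.     0.     0.     1.   ]]
{'time': np.float64(0.1), 'joint_pos': array([ 1.093,  0.32 ,  1.566, -0.   ,  1.257, -0.02 ]), 'qvel': array([ 0.   , -0.002, -0.003, -0.   ,  0.001, -0.001]), 'joint_torque': array([ 2.0000e-03, -4.1641e+01, -2.3471e+01,  0.0000e+00,  5.0000e-03,
       -0.0000e+00]), 'position': array([0.254, 0.515, 0.231]), 'eef_rot': array([-7.130e-01, -3.059e+00,  2.000e-03]), 'ft_force': array([ 0.4  , -0.147, -0.224]), 'ft_torque': array([ 0.016,  0.007, -0.061]), 'gripper_force': np.float64(0.0), 'width': np.float64(0.086)}
```

View pics/side0.png

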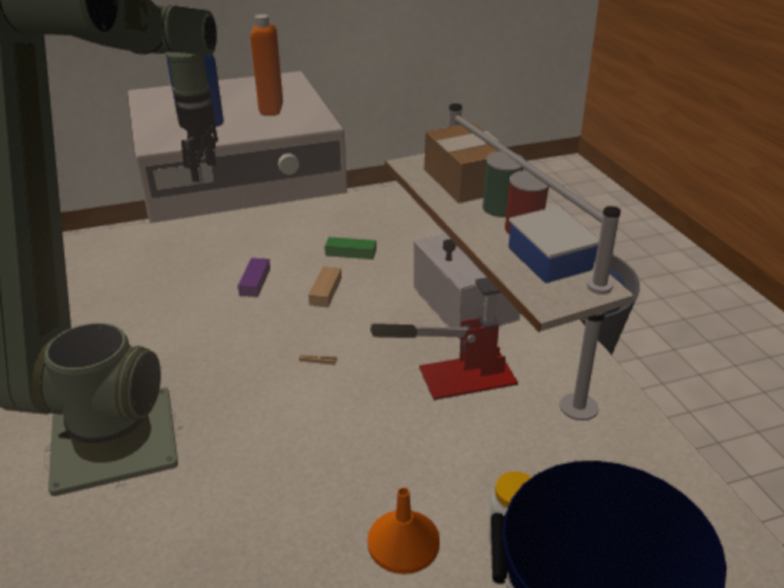

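View pics/top0.png

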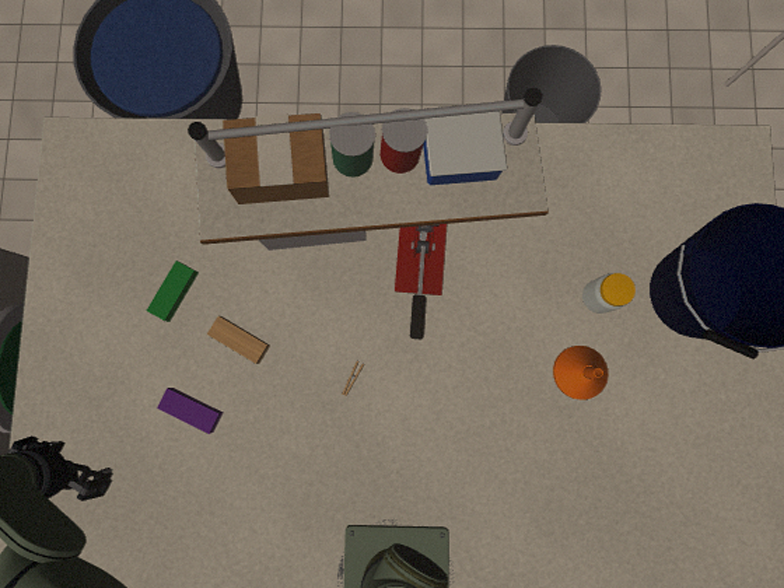

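The top view (1.4x) shows three block-like things: green (172,291), tan (238,340) and purple (190,410). The tan one has wood colour and grain, so it is the one meant. The jack is at (420,260) with its grip at (418,317), and the peg is at (353,378). I'll confirm the block in a crop and measure.

```bash
python3 - <<'E'
from h import *
t=np.load("top0.npz");s=np.load("side0.npz")
p=t["p"];w=t["w"];hsv=cv2.cvtColor(p,cv2.COLOR_RGB2HSV)
def box(u0,v0,u1,v1): 
    m=np.zeros(p.shape[:2],bool);m[int(v0/1.4):int(v1/1.4),int(u0/1.4):int(u1/1.4)]=1;return m
m=box(195,300,285,375)&(w[...,2]>.022)&(w[...,2]<.045)
P=w[m];r=cv2.minAreaRect((P[:,:2]*1000).astype(np.float32));print("block",r,cv2.boxPoints(r).round(),P[:,2].mean(),m.sum(), np.median(P,0))
# red base plate
m=box(385,220,460,300)&(hsv[...,1]>150)&((hsv[...,0]<8)|(hsv[...,0]>172))&(w[...,2]<.02)
P=w[m];r=cv2.minAreaRect((P[:,:2]*1000).astype(np.float32));print("plate",r,cv2.boxPoints(r).round(),P[:,2].mean())
# grip
m=box(400,285,435,345)&(w[...,2]>.08)
P=w[m];r=cv2.minAreaRect((P[:,:2]*1000).astype(np.float32));print("grip",r,cv2.boxPoints(r).round(),P[:,2].min(),P[:,2].max())
# lever & head pixels
m=box(405,222,435,345)&(w[...,2]>.09)
P=w[m];
for x in np.arange(.4,.75,.02):
    q=P[(abs(P[:,0]-x)<.01)]
    if len(q): print(x.round(2),q[:,1].mean().round(4),np.ptp(q[:,1]).round(3),np.median(q[:,2]).round(4),q[:,2].max().round(4))
# shelf front edge in top
for u in range(210,545,30):
    c=w[int(150/1.4):int(260/1.4),int(u/1.4)]; c=c[(c[:,2]>.2)]
    i=c[:,0].argmin(); print("edge",u,c[i].round(3),end=' ')
print()
# head in side
W=s["w"]; 
for v in range(278,300,3): print(v,[tuple(W[int(v/1.4),int(u/1.4)].round(3)) for u in range(476,503,4)])
save("crop0",np.hstack([cv2.resize(p[200:320,100:260],None,fx=2.4,fy=2.4),cv2.resize(s["p"][160:280,210:370],None,fx=2.4,fy=2.4)]))
E
```

```text
block ((466.99041748046875, 331.8964538574219), (120.625, 44.976131439208984), 60.807376861572266) [[418. 290.]
 [457. 268.]
 [516. 374.]
 [477. 396.]] 0.029518106144862628 664 [0.46706922 0.33093096 0.02941522]
plate ((647.7799682617188, -41.67186737060547), (97.67079162597656, 152.79183959960938), 86.21377563476562) [[568. -85.]
 [721. -95.]
 [727.   2.]
 [575.  12.]] 0.008143485744316682
grip ((520.0194091796875, -33.68555450439453), (25.961580276489258, 101.92791748046875), 86.28147888183594) [[468. -43.]
 [570. -50.]
 [572. -24.]
 [470. -17.]] 0.1252664856800516 0.15893746647943963
0.46 -0.0308 0.018 0.1526 0.1542
0.48 -0.0306 0.023 0.1537 0.1589
0.5 -0.0325 0.026 0.1504 0.1557
0.52 -0.0328 0.024 0.1456 0.1513
0.54 -0.0355 0.026 0.1414 0.1458
0.56 -0.0361 0.011 0.1367 0.1419
0.58 -0.0371 0.008 0.1324 0.1378
0.6 -0.0393 0.008 0.1274 0.1336
0.62 -0.0397 0.008 0.124 0.1279
0.64 -0.0406 0.057 0.1172 0.2804
0.66 -0.0339 0.057 0.2591 0.2808
0.68 -0.0453 0.032 0.1274 0.1435
edge 210 [0.612 0.315 0.289] edge 240 [0.618 0.267 0.287] edge 270 [0.623 0.221 0.276] edge 300 [0.629 0.168 0.28
[... 2913 characters left out ...]
), np.float64(-0.065), np.float64(0.202)), (np.float64(0.678), np.float64(-0.054), np.float64(0.192)), (np.float64(0.689), np.float64(-0.049), np.float64(0.187)), (np.float64(0.698), np.float64(-0.048), np.float64(0.184)), (np.float64(0.776), np.float64(0.088), np.float64(0.08))]
299 [(np.float64(0.719), np.float64(0.079), np.float64(0.091)), (np.float64(0.728), np.float64(0.084), np.float64(0.086)), (np.float64(0.736), np.float64(0.082), np.float64(0.085)), (np.float64(0.681), np.float64(-0.049), np.float64(0.183)), (np.float64(0.69), np.float64(-0.047), np.float64(0.179)), (np.float64(0.696), np.float64(-0.053), np.float64(0.182)), (np.float64(0.775), np.float64(0.084), np.float64(0.075))]
```

View pics/crop0.png

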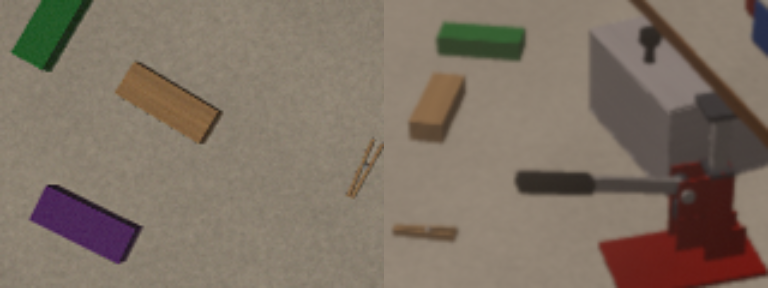

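The crop confirms the tan, grained block at top view (238,340). It has yaw 60.8° and its centre is at (0.467, 0.332). The head is at about (0.690, -0.045, 0.2085). I'll grasp the near end with the tool leaning 30°, so the gripper's body stays in front of the shelf.

```bash
cat > plan.py <<'E'
import numpy as np, sys, json
from scipy.linalg import logm,expm
from scipy.spatial.transform import Rotation as Ro
from bench import bot
def pose(yaw,tilt):
    f=np.array([np.cos(yaw),np.sin(yaw),0]);u=np.array([0,0,1.])
    z=np.sin(tilt)*f-np.cos(tilt)*u; x=np.cos(tilt)*f+np.sin(tilt)*u
    return np.stack([x,np.cross(z,x),z],1)
def T(R,p): M=np.eye(4);M[:3,:3]=R;M[:3,3]=p;return M
def cur():
    s=bot.get_state();return T(Ro.from_rotvec(s["eef_rot"]).as_matrix(),s["position"])
def step(A,B,N=None):
    D=np.linalg.inv(A)@B; a=Ro.from_matrix(D[:3,:3]).as_rotvec(); d=np.linalg.norm(D[:3,3])
    if N is None: N=int(max(1,np.ceil(np.linalg.norm(a)/.14),np.ceil(d/.045)))
    E=np.real(expm(logm(D)/N))
    r=np.r_[E[:3,3].round(4),Ro.from_matrix(E[:3,:3]).as_rotvec().round(3)]
    print(N,"rows of",dict(zip(("tx","ty","tz","ax","ay","az"),r.tolist())))
    C=A.copy()
    for _ in range(N): C=C@T(Ro.from_rotvec(r[3:]).as_matrix(),r[:3])
    return C
E
python3 - <<'E'
from plan import *
y=np.deg2rad(60.8);R=pose(y,np.deg2rad(30));f=np.array([np.cos(y),np.sin(y),0])
g=np.array([.467,.332,.007])-.037*f;print(g)
C=step(cur(),T(R,g-.12*R[:,2]))
print(C[:3,3].round(3))
E
```

```text
[0.44894919 0.29970188 0.007     ]
13 rows of {'tx': -0.0283, 'ty': 0.0036, 'tz': 0.0029, 'ax': -0.033, 'ay': 0.031, 'az': 0.122}
[0.419 0.248 0.111]
```

```bash
python3 -m inch '[{"tx":-0.0283,"ty":0.0036,"tz":0.0029,"ax":-0.033,"ay":0.031,"az":0.122,"hand":0.068},{"tx":-0.0283,"ty":0.0036,"tz":0.0029,"ax":-0.033,"ay":0.031,"az":0.122},{"tx":-0.0283,"ty":0.0036,"tz":0.0029,"ax":-0.033,"ay":0.031,"az":0.122},{"tx":-0.0283,"ty":0.0036,"tz":0.0029,"ax":-0.033,"ay":0.031,"az":0.122},{"tx":-0.0283,"ty":0.0036,"tz":0.0029,"ax":-0.033,"ay":0.031,"az":0.122},{"tx":-0.0283,"ty":0.0036,"tz":0.0029,"ax":-0.033,"ay":0.031,"az":0.122},{"tx":-0.0283,"ty":0.0036,"tz":0.0029,"ax":-0.033,"ay":0.031,"az":0.122},{"tx":-0.0283,"ty":0.0036,"tz":0.0029,"ax":-0.033,"ay":0.031,"az":0.122},{"tx":-0.0283,"ty":0.0036,"tz":0.0029,"ax":-0.033,"ay":0.031,"az":0.122},{"tx":-0.0283,"ty":0.0036,"tz":0.0029,"ax":-0.033,"ay":0.031,"az":0.122},{"tx":-0.0283,"ty":0.0036,"tz":0.0029,"ax":-0.033,"ay":0.031,"az":0.122}]' 40
python3 -m inch '[{"tx":-0.0283,"ty":0.0036,"tz":0.0029,"ax":-0.033,"ay":0.031,"az":0.122},{"tx":-0.0283,"ty":0.0036,"tz":0.0029,"ax":-0.033,"ay":0.031,"az":0.122},{"tx":0},{"tx":0}]'
python3 - <<'E'
from plan import *
y=np.deg2rad(60.8);R=pose(y,np.deg2rad(30));f=np.array([np.cos(y),np.sin(y),0])
g=np.array([.467,.332,.007])-.037*f
print(bot.get_state()["joint_pos"].round(2))
C=step(cur(),T(R,g-.045*R[:,2])); step(C,T(R,g))
E
```

```text
[ 1.09  0.32  1.57 -0.    1.26 -0.02]
13 rows of {'tx': -0.0275, 'ty': 0.0053, 'tz': 0.0085, 'ax': -0.033, 'ay': 0.031, 'az': 0.122}
1 rows of {'tx': 0.0, 'ty': 0.0004, 'tz': 0.0449, 'ax': 0.004, 'ay': -0.002, 'az': -0.004}schema error: expected keys tx, ty, tz, ax, ay, az, hand
schema error: expected keys tx, ty, tz, ax, ay, az, hand
```

Every row needs all the keys, so I'll type them in full.

```bash
python3 -m inch '[{"tx":-0.0283,"ty":0.0036,"tz":0.0029,"ax":-0.033,"ay":0.031,"az":0.122,"hand":0.068},{"tx":-0.0283,"ty":0.0036,"tz":0.0029,"ax":-0.033,"ay":0.031,"az":0.122,"hand":0.068},{"tx":-0.0283,"ty":0.0036,"tz":0.0029,"ax":-0.033,"ay":0.031,"az":0.122,"hand":0.068},{"tx":-0.0283,"ty":0.0036,"tz":0.0029,"ax":-0.033,"ay":0.031,"az":0.122,"hand":0.068},{"tx":-0.0283,"ty":0.0036,"tz":0.0029,"ax":-0.033,"ay":0.031,"az":0.122,"hand":0.068},{"tx":-0.0283,"ty":0.0036,"tz":0.0029,"ax":-0.033,"ay":0.031,"az":0.122,"hand":0.068},{"tx":-0.0283,"ty":0.0036,"tz":0.0029,"ax":-0.033,"ay":0.031,"az":0.122,"hand":0.068},{"tx":-0.0283,"ty":0.0036,"tz":0.0029,"ax":-0.033,"ay":0.031,"az":0.122,"hand":0.068},{"tx":-0.0283,"ty":0.0036,"tz":0.0029,"ax":-0.033,"ay":0.031,"az":0.122,"hand":0.068},{"tx":-0.0283,"ty":0.0036,"tz":0.0029,"ax":-0.033,"ay":0.031,"az":0.122,"hand":0.068},{"tx":-0.0283,"ty":0.0036,"tz":0.0029,"ax":-0.033,"ay":0.031,"az":0.122,"hand":0.068}]' 40
python3 -m inch '[{"tx":-0.0283,"ty":0.0036,"tz":0.0029,"ax":-0.033,"ay":0.031,"az":0.122,"hand":0.068},{"tx":-0.0283,"ty":0.0036,"tz":0.0029,"ax":-0.033,"ay":0.031,"az":0.122,"hand":0.068},{"tx":0,"ty":0,"tz":0,"ax":0,"ay":0,"az":0,"hand":0.068},{"tx":0,"ty":0,"tz":0,"ax":0,"ay":0,"az":0,"hand":0.068}]'
python3 - <<'E'
from plan import *
y=np.deg2rad(60.8);R=pose(y,np.deg2rad(30));f=np.array([np.cos(y),np.sin(y),0])
g=np.array([.467,.332,.007])-.037*f
print(bot.get_state()["joint_pos"].round(2))
C=step(cur(),T(R,g-.045*R[:,2])); step(C,T(R,g))
E
```

```text
time: 1.2
position: [0.4269, 0.2946, 0.142]
eef_rot: [-2.263, -1.739, -0.582]
ft_force: [-0.2, 0.6, 0.6]
width: 0.068
gripper_force: 0.0
time: 1.6
position: [0.4191, 0.2477, 0.1116]
eef_rot: [-2.423, -1.413, -0.653]
ft_force: [0.2, 0.6, 0.0]
width: 0.0679
gripper_force: 0.0
[0.28 0.18 2.26 0.9  0.47 0.03]
2 rows of {'tx': -0.0003, 'ty': 0.0003, 'tz': 0.0378, 'ax': 0.002, 'ay': -0.001, 'az': -0.002}
1 rows of {'tx': 0.0001, 'ty': -0.0001, 'tz': 0.0449, 'ax': -0.0, 'ay': -0.001, 'az': -0.0}
```

```bash
python3 -m inch '[{"tx":0,"ty":0,"tz":0.038,"ax":0.002,"ay":-0.001,"az":-0.002,"hand":0.068},{"tx":0,"ty":0,"tz":0.038,"ax":0.002,"ay":-0.001,"az":-0.002,"hand":0.068},{"tx":0,"ty":0,"tz":0.022,"ax":0,"ay":0,"az":0,"hand":0.068},{"tx":0,"ty":0,"tz":0.022,"ax":0,"ay":0,"az":0,"hand":0.068},{"tx":0,"ty":0,"tz":0,"ax":0,"ay":0,"az":0,"hand":0.06},{"tx":0,"ty":0,"tz":0,"ax":0,"ay":0,"az":0,"hand":0.03},{"tx":0,"ty":0,"tz":0,"ax":0,"ay":0,"az":0,"hand":0.03},{"tx":0,"ty":0,"tz":0,"ax":0,"ay":0,"az":0,"hand":0.03},{"tx":0,"ty":0,"tz":0,"ax":0,"ay":0,"az":0,"hand":0.03},{"tx":0,"ty":0,"tz":0,"ax":0,"ay":0,"az":0,"hand":0.03}]' 40
python3 - <<'E'
from plan import *
s=bot.get_state();print(s["ft_torque"].round(2),s["joint_pos"].round(2))
A=cur();L=A.copy();L[2,3]+=.05
step(A,L)
L=A.copy();L[2,3]+=.25;y=np.deg2rad(-3.8)
print(A[:3,3].round(4))
from h import *
p,d,w=grab("top");save("t1",p,(80,180,340,340),2.5)
E
```

```text
time: 2.6
position: [0.449, 0.3004, 0.0088]
eef_rot: [-2.418, -1.419, -0.652]
ft_force: [-1.2, -2.6, 4.5]
width: 0.0441
gripper_force: 42.4
[-0.28  0.14  0.03] [ 0.38  0.45  2.27  1.57  0.32 -0.61]
2 rows of {'tx': 0.0126, 'ty': 0.0, 'tz': -0.0216, 'ax': -0.0, 'ay': 0.0, 'az': -0.0}
[0.449  0.3004 0.0088]
```

View pics/t1.png

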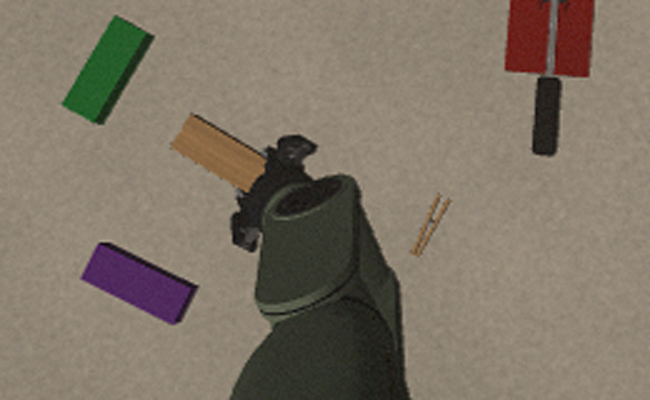

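The block is gripped at its near end, at top-crop (215,155), and everything else is in place. Next I'll lift it and go round in front of the shelf.

```bash
python3 - <<'E'
from plan import *
A=cur();t=np.deg2rad(30)
# actual tilt/yaw
z=A[:3,2];print("tilt",np.rad2deg(np.arccos(-z[2])),"yaw",np.rad2deg(np.arctan2(z[1],z[0])))
L=A.copy();L[2,3]+=.04
C=step(A,L,1)
C=step(C,T(pose(np.deg2rad(25),t),[.42,.13,.23]));print(C[:3,3].round(3))
y=np.deg2rad(-3.8);f=np.array([np.cos(y),np.sin(y),0])
C=step(C,T(pose(y,t),np.array([.690,-.045,.2255])-.187*f));print(C[:3,3].round(3))
E
```

```text
tilt 30.14754056483795 yaw 60.71354257293021
1 rows of {'tx': 0.0201, 'ty': 0.0, 'tz': -0.0346, 'ax': 0.0, 'ay': -0.0, 'az': -0.0}
6 rows of {'tx': -0.0057, 'ty': 0.0166, 'tz': -0.0382, 'ax': -0.052, 'ay': -0.0, 'az': 0.09}
[0.42 0.13 0.23]
5 rows of {'tx': 0.0071, 'ty': 0.0359, 'tz': 0.0051, 'ax': -0.051, 'ay': -0.0, 'az': 0.087}
[ 0.504 -0.033  0.226]
```

```bash
python3 -m inch '[{"tx":0.01,"ty":0,"tz":-0.0173,"ax":0,"ay":0,"az":0,"hand":0.03},{"tx":0.01,"ty":0,"tz":-0.0173,"ax":0,"ay":0,"az":0,"hand":0.03},{"tx":-0.0057,"ty":0.0166,"tz":-0.0382,"ax":-0.052,"ay":0,"az":0.09,"hand":0.03},{"tx":-0.0057,"ty":0.0166,"tz":-0.0382,"ax":-0.052,"ay":0,"az":0.09,"hand":0.03},{"tx":-0.0057,"ty":0.0166,"tz":-0.0382,"ax":-0.052,"ay":0,"az":0.09,"hand":0.03},{"tx":-0.0057,"ty":0.0166,"tz":-0.0382,"ax":-0.052,"ay":0,"az":0.09,"hand":0.03},{"tx":-0.0057,"ty":0.0166,"tz":-0.0382,"ax":-0.052,"ay":0,"az":0.09,"hand":0.03},{"tx":-0.0057,"ty":0.0166,"tz":-0.0382,"ax":-0.052,"ay":0,"az":0.09,"hand":0.03},{"tx":0,"ty":0,"tz":0,"ax":0,"ay":0,"az":0,"hand":0.03}]' 50
python3 -m inch '[{"tx":0.0071,"ty":0.0359,"tz":0.0051,"ax":-0.051,"ay":0,"az":0.087,"hand":0.03},{"tx":0.0071,"ty":0.0359,"tz":0.0051,"ax":-0.051,"ay":0,"az":0.087,"hand":0.03},{"tx":0.0071,"ty":0.0359,"tz":0.0051,"ax":-0.051,"ay":0,"az":0.087,"hand":0.03},{"tx":0.0071,"ty":0.0359,"tz":0.0051,"ax":-0.051,"ay":0,"az":0.087,"hand":0.03},{"tx":0.0071,"ty":0.0359,"tz":0.0051,"ax":-0.051,"ay":0,"az":0.087,"hand":0.03},{"tx":0,"ty":0,"tz":0,"ax":0,"ay":0,"az":0,"hand":0.03},{"tx":0,"ty":0,"tz":0,"ax":0,"ay":0,"az":0,"hand":0.03}]'
python3 - <<'E'
from plan import *
from h import *
A=cur();z=A[:3,2];print(A[:3,3].round(4),"tilt",np.rad2deg(np.arccos(-z[2])),"yaw",np.rad2deg(np.arctan2(z[1],z[0])),bot.get_state()["joint_pos"].round(2))
p,d,w=grab("side");save("s2",p,(230,150,450,300),3)
p2,d,w2=grab("top");save("t2",p2,(230,130,390,270),3)
np.savez("b.npz",p=p,w=w,p2=p2,w2=w2)
for n,q,W in(("side",p,w),("top",p2,w2)):
    h=cv2.cvtColor(q,cv2.COLOR_RGB2HSV)
    m=(abs(W[...,0]-.58)<.06)&(abs(W[...,1]+.045)<.06)&(W[...,2]>.20)&(W[...,2]<.27)&(h[...,0]<25)&(h[...,1]>60)&(h[...,2]>60)
    P=W[m];
    if len(P)<9: print(n,len(P));continue
    v,u=np.nonzero(m);print(n,len(P),u.min(),u.max(),v.min(),v.max(),P.min(0).round(3),P.max(0).round(3))
    top=P[P[:,2]>np.percentile(P[:,2],60)] if n=="side" else P
    Q=np.c_[top[:,:2],np.ones(len(top))];print("plane",np.linalg.lstsq(Q,top[:,2],rcond=None)[0].round(3))
    print(cv2.boxPoints(cv2.minAreaRect((top[:,:2]*1000).astype(np.float32))).round())
E
```

```text
time: 3.55
position: [0.4271, 0.1437, 0.2175]
eef_rot: [-2.826, -0.711, -0.769]
ft_force: [1.3, -0.3, -0.6]
width: 0.0439
gripper_force: 51.9
time: 4.25
position: [0.519, -0.0126, 0.207]
eef_rot: [3.034, -0.013, 0.807]
ft_force: [0.2, 0.6, -1.0]
width: 0.0446
gripper_force: 51.8
[ 0.519  -0.0126  0.207 ] tilt 29.78300036818011 yaw -0.4497250964805905 [-0.06  0.04  2.1   0.06  0.48  1.47]
side 677 281 321 192 216 [ 0.52  -0.044  0.2  ] [0.612 0.012 0.232]
plane [-0.001 -0.006  0.229]
[[520. -37.]
 [611. -39.]
 [612.   8.]
 [521.  10.]]
top 717 282 301 179 218 [ 0.52  -0.035  0.223] [0.616 0.01  0.234]
plane [-0.004  0.002  0.23 ]
[[519. -35.]
 [615. -36.]
 [616.   9.]
 [520.  10.]]
```

View pics/s2.png

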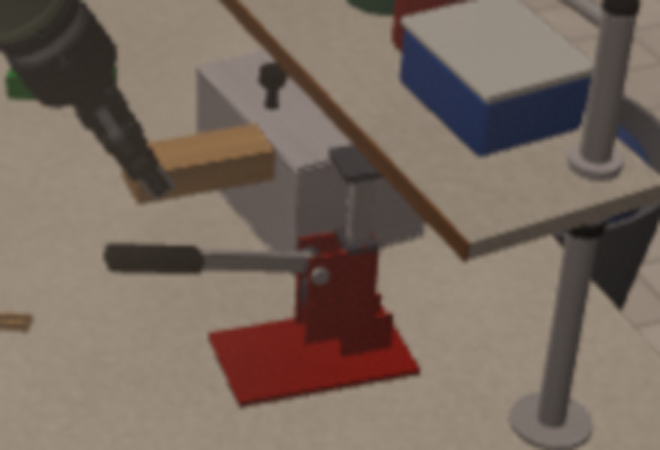

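The side crop shows the block held level at (205,160) in front of the head at (360,165). Its underside is 7.5 mm below the TCP. The hand came up a little short, so I'll correct that and then go in.

```bash
python3 - <<'E'
from plan import *
y=np.deg2rad(-3.8);f=np.array([np.cos(y),np.sin(y),0]);t=np.deg2rad(29.8)
g=np.array([.690,-.045,.2235])-.037*f
C=step(cur(),T(pose(y,t),g-.12*f),3)
C=step(C,T(pose(y,t),g),4)
E
```

```text
3 rows of {'tx': 0.007, 'ty': 0.0074, 'tz': -0.0021, 'ax': -0.01, 'ay': -0.0, 'az': 0.017}
4 rows of {'tx': 0.026, 'ty': 0.0, 'tz': 0.0149, 'ax': 0.0, 'ay': -0.0, 'az': 0.0}
```

```bash
python3 -m inch '[{"tx":0.007,"ty":0.0074,"tz":-0.0021,"ax":-0.01,"ay":0,"az":0.017,"hand":0.03},{"tx":0.007,"ty":0.0074,"tz":-0.0021,"ax":-0.01,"ay":0,"az":0.017,"hand":0.03},{"tx":0.007,"ty":0.0074,"tz":-0.0021,"ax":-0.01,"ay":0,"az":0.017,"hand":0.03},{"tx":0,"ty":0,"tz":0,"ax":0,"ay":0,"az":0,"hand":0.03},{"tx":0.013,"ty":0,"tz":0.0075,"ax":0,"ay":0,"az":0,"hand":0.03},{"tx":0.013,"ty":0,"tz":0.0075,"ax":0,"ay":0,"az":0,"hand":0.03},{"tx":0.013,"ty":0,"tz":0.0075,"ax":0,"ay":0,"az":0,"hand":0.03},{"tx":0.013,"ty":0,"tz":0.0075,"ax":0,"ay":0,"az":0,"hand":0.03},{"tx":0,"ty":0,"tz":0,"ax":0,"ay":0,"az":0,"hand":0.03}]'
python3 - <<'E'
from plan import *
from h import *
y=np.deg2rad(-3.8);f=np.array([np.cos(y),np.sin(y),0]);t=np.deg2rad(29.8)
print(cur()[:3,3].round(4))
g=np.array([.690,-.045,.2235])-.037*f
step(cur(),T(pose(y,t),g),4)
p,d,w=grab("side")
h=cv2.cvtColor(p,cv2.COLOR_RGB2HSV)
# shelf edge: brown band near y in -.1..-.15 and y~0
for yy in(.0,-.045,-.1,-.15,-.2):
    m=(abs(w[...,1]-yy)<.006)&(w[...,2]>.235)&(w[...,2]<.30)&(abs(w[...,0]-(.650-.117*(yy+.045)))<.02)
    if m.sum(): print(yy,m.sum(),w[m][:,2].min().round(4),w[m][:,2].max().round(4),w[m][:,0].min().round(3))
E
```

```text
time: 5.25
position: [0.5964, -0.0394, 0.2246]
eef_rot: [3.015, -0.102, 0.809]
ft_force: [-0.3, -0.7, -1.1]
width: 0.0441
gripper_force: 51.8
[ 0.5964 -0.0394  0.2246]
4 rows of {'tx': 0.0122, 'ty': -0.0002, 'tz': 0.0073, 'ax': 0.0, 'ay': -0.001, 'az': -0.0}
0.0 39 0.2615 0.2823 0.645
-0.045 70 0.2423 0.2795 0.63
-0.1 39 0.2533 0.2738 0.657
-0.15 45 0.25 0.2721 0.662
-0.2 46 0.2471 0.2699 0.668
```

```bash
python3 -m inch '[{"tx":0.0122,"ty":0,"tz":0.0073,"ax":0,"ay":0,"az":0,"hand":0.03},{"tx":0.0122,"ty":0,"tz":0.0073,"ax":0,"ay":0,"az":0,"hand":0.03},{"tx":0.0122,"ty":0,"tz":0.0073,"ax":0,"ay":0,"az":0,"hand":0.03},{"tx":0.0122,"ty":0,"tz":0.0073,"ax":0,"ay":0,"az":0,"hand":0.03},{"tx":0,"ty":0,"tz":0,"ax":0,"ay":0,"az":0,"hand":0.03},{"tx":0.002,"ty":0,"tz":-0.0035,"ax":0,"ay":0,"az":0,"hand":0.03}]'
python3 - <<'E'
from h import *
p,d,w=grab("side");save("s3",p,(260,150,420,270),4)
E
```

```text
time: 5.9
position: [0.6502, -0.0431, 0.2266]
eef_rot: [3.017, -0.102, 0.804]
ft_force: [-0.4, 1.1, -1.2]
width: 0.044
gripper_force: 51.8
```

View pics/s3.png

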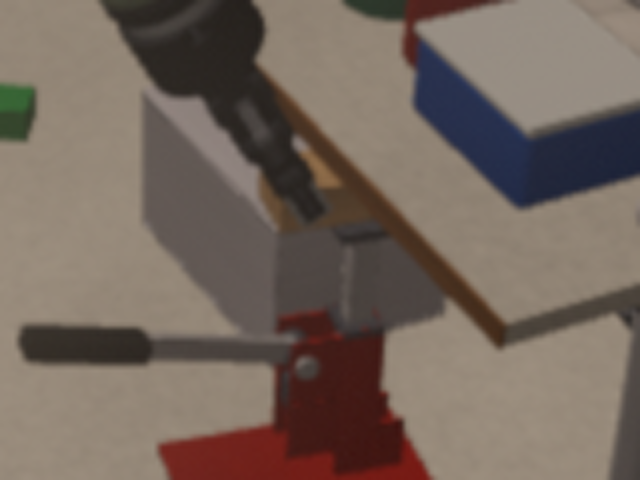

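The side crop shows the block over the head, with its front part at (290,205), above the head plate at (355,232) and below the shelf's edge. I'll lower it gently.

```bash
python3 -m inch '[{"tx":0.001,"ty":0,"tz":0.004,"ax":0,"ay":0,"az":0,"hand":0.03},{"tx":-0.0015,"ty":0,"tz":0.0026,"ax":0,"ay":0,"az":0,"hand":0.03},{"tx":-0.001,"ty":0,"tz":0.0017,"ax":0,"ay":0,"az":0,"hand":0.03},{"tx":0,"ty":0,"tz":0,"ax":0,"ay":0,"az":0,"hand":0.03}]'; python3 -m inch '[{"tx":-0.0007,"ty":0,"tz":0.0013,"ax":0,"ay":0,"az":0,"hand":0.03},{"tx":0,"ty":0,"tz":0,"ax":0,"ay":0,"az":0,"hand":0.03}]';
```

```text
time: 6.35
position: [0.6529, -0.0432, 0.2192]
eef_rot: [3.016, -0.102, 0.806]
ft_force: [0.4, 0.2, -0.5]
width: 0.044
gripper_force: 51.8
time: 6.55
position: [0.6535, -0.0433, 0.2183]
eef_rot: [3.015, -0.102, 0.808]
ft_force: [0.7, -0.2, -0.9]
width: 0.0439
gripper_force: 51.8
```

```bash
python3 -m inch '[{"tx":-0.0007,"ty":0,"tz":0.0013,"ax":0,"ay":0,"az":0,"hand":0.03},{"tx":0,"ty":0,"tz":0,"ax":0,"ay":0,"az":0,"hand":0.03}]'; python3 -m inch '[{"tx":-0.0007,"ty":0,"tz":0.0013,"ax":0,"ay":0,"az":0,"hand":0.03},{"tx":0,"ty":0,"tz":0,"ax":0,"ay":0,"az":0,"hand":0.03}]';
```

```text
time: 6.75
position: [0.6541, -0.0434, 0.2179]
eef_rot: [3.014, -0.102, 0.811]
ft_force: [-1.6, 0.3, 3.0]
width: 0.0441
gripper_force: 52.4
time: 6.95
position: [0.6545, -0.0434, 0.2176]
eef_rot: [3.013, -0.102, 0.814]
ft_force: [-3.7, -0.1, 6.0]
width: 0.0441
gripper_force: 53.1
```

```bash
python3 -m inch '[{"tx":0.0003,"ty":0,"tz":-0.0006,"ax":0,"ay":0,"az":0,"hand":0.05},{"tx":0,"ty":0,"tz":0,"ax":0,"ay":0,"az":0,"hand":0.07},{"tx":0,"ty":0,"tz":0,"ax":0,"ay":0,"az":0,"hand":0.07},{"tx":0,"ty":0,"tz":0,"ax":0,"ay":0,"az":0,"hand":0.07},{"tx":-0.013,"ty":0,"tz":-0.0075,"ax":0,"ay":0,"az":0,"hand":0.07},{"tx":-0.03,"ty":0,"tz":-0.02,"ax":0,"ay":0,"az":0,"hand":0.07},{"tx":-0.03,"ty":0,"tz":-0.02,"ax":0,"ay":0,"az":0,"hand":0.07},{"tx":-0.03,"ty":0,"tz":-0.02,"ax":0,"ay":0,"az":0,"hand":0.07},{"tx":-0.03,"ty":0,"tz":-0.02,"ax":0,"ay":0,"az":0,"hand":0},{"tx":0,"ty":0,"tz":0,"ax":0,"ay":0,"az":0,"hand":0},{"tx":0,"ty":0,"tz":0,"ax":0,"ay":0,"az":0,"hand":0}]'
python3 - <<'E'
from h import *
from plan import *
p,d,w=grab("side");q,_,W=grab("top")
for n,q,W in(("side",p,w),("top",q,W)):
    h=cv2.cvtColor(q,cv2.COLOR_RGB2HSV)
    m=(abs(W[...,0]-.66)<.06)&(abs(W[...,1]+.045)<.045)&(W[...,2]>.19)&(W[...,2]<.25)&(h[...,0]<25)&(h[...,1]>60)
    P=W[m];print(n,len(P),P.min(0).round(3),P.max(0).round(3))
    top=P[P[:,2]>.233]
    print(cv2.boxPoints(cv2.minAreaRect((top[:,:2]*1000).astype(np.float32))).round(),top[:,2].mean())
save("s4",p,(260,150,420,270),4)
print(cur()[:3,3])
t=np.deg2rad(0);y=np.deg2rad(-3.8)
# vertical, shut fingers above grip
C=step(cur(),T(pose(y,0),[.515,-.033,.175]))
E
```

```text
time: 8.05
position: [0.4951, -0.0326, 0.226]
eef_rot: [3.014, -0.102, 0.81]
ft_force: [0.5, 0.1, 0.2]
width: 0.0268
gripper_force: 0.0
side 414 [ 0.624 -0.072  0.202] [ 0.697 -0.018  0.242]
[[626. -68.]
 [671. -69.]
 [672. -19.]
 [627. -18.]] 0.23840154722116508
top 259 [ 0.63  -0.066  0.21 ] [ 0.661 -0.02   0.244]
[[630. -20.]
 [630. -66.]
 [661. -66.]
 [661. -20.]] 0.23903374697292396
[ 0.49622218 -0.03266757  0.22589757]
4 rows of {'tx': 0.0003, 'ty': -0.0002, 'tz': 0.0137, 'ax': 0.0, 'ay': -0.131, 'az': -0.0}
```

View pics/s4.png

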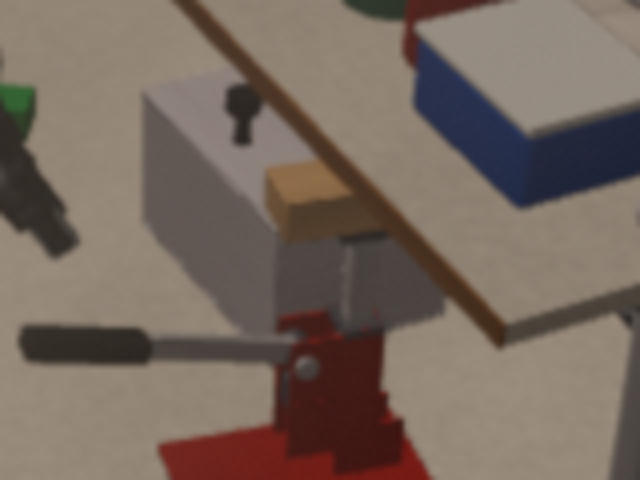

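The side crop shows the block lying flat on the head with its front end at (280,205), centred to a few mm. The lever is at rest. Next I'll move the shut fingers above the grip.

```bash
python3 -m inch '[{"tx":0,"ty":0,"tz":0.0137,"ax":0,"ay":-0.131,"az":0,"hand":0},{"tx":0,"ty":0,"tz":0.0137,"ax":0,"ay":-0.131,"az":0,"hand":0},{"tx":0,"ty":0,"tz":0.0137,"ax":0,"ay":-0.131,"az":0,"hand":0},{"tx":0,"ty":0,"tz":0.0137,"ax":0,"ay":-0.131,"az":0,"hand":0},{"tx":0,"ty":0,"tz":0,"ax":0,"ay":0,"az":0,"hand":0},{"tx":0,"ty":0,"tz":0,"ax":0,"ay":0,"az":0,"hand":0}]'
python3 - <<'E'
from plan import *
y=np.deg2rad(-3.8)
C=step(cur(),T(pose(y,0),[.508,-.033,.153]),1)
print(bot.get_state()["joint_pos"].round(2))
E
```

```text
time: 8.75
position: [0.5131, -0.0338, 0.1728]
eef_rot: [3.139, -0.106, -0.002]
ft_force: [-0.4, 0.1, -1.0]
width: 0.0
gripper_force: 0.0
1 rows of {'tx': -0.0051, 'ty': -0.0005, 'tz': 0.0198, 'ax': 0.001, 'ay': 0.001, 'az': -0.001}
[-0.09  0.27  1.79 -0.    1.08  1.55]
```

```bash
python3 -m inch '[{"tx":-0.005,"ty":0,"tz":0.0198,"ax":0,"ay":0,"az":0,"hand":0},{"tx":0,"ty":0,"tz":0.014,"ax":0,"ay":0,"az":0,"hand":0},{"tx":0,"ty":0,"tz":0.014,"ax":0,"ay":0,"az":0,"hand":0},{"tx":0,"ty":0,"tz":0.014,"ax":0,"ay":0,"az":0,"hand":0},{"tx":0,"ty":0,"tz":0.014,"ax":0,"ay":0,"az":0,"hand":0},{"tx":0,"ty":0,"tz":0,"ax":0,"ay":0,"az":0,"hand":0},{"tx":0,"ty":0,"tz":0,"ax":0,"ay":0,"az":0,"hand":0}]'
```

```text
time: 9.45
position: [0.506, -0.0334, 0.0993]
eef_rot: [3.139, -0.106, -0.001]
ft_force: [-3.3, -0.0, 3.8]
width: 0.0
gripper_force: 2.0
```

```bash
python3 -m inch '[{"tx":0,"ty":0,"tz":-0.02,"ax":0,"ay":0,"az":0,"hand":0},{"tx":0,"ty":0,"tz":-0.02,"ax":0,"ay":0,"az":0,"hand":0},{"tx":0,"ty":0,"tz":-0.018,"ax":0,"ay":0,"az":0,"hand":0},{"tx":0,"ty":0,"tz":0,"ax":0,"ay":0,"az":0,"hand":0},{"tx":0,"ty":0,"tz":0,"ax":0,"ay":0,"az":0,"hand":0}]'
cat > m.py <<'E'
from h import *
p,d,w=grab("side");h=cv2.cvtColor(p,cv2.COLOR_RGB2HSV)
m=(abs(w[...,0]-.65)<.05)&(abs(w[...,1]+.045)<.035)&(w[...,2]>.19)&(h[...,0]<25)&(h[...,1]>60)
# block top patch in front of shelf
b=(abs(w[...,0]-.641)<.007)&(abs(w[...,1]+.043)<.018)&(w[...,2]>.225)&(w[...,2]<.30)
print("block top",np.median(w[b][:,2]).round(4),b.sum())
# shelf front brown edge: x lower bound, robust line of underside
ys=[];zl=[];zm=[]
for yy in np.arange(-.24,.32,.01):
    xe=.655-.117*(yy+.045)
    e=(abs(w[...,1]-yy)<.006)&(abs(w[...,0]-xe)<.012)&(w[...,2]>.235)&(w[...,2]<.33)&(abs(yy+.045)>.04)
    if e.sum()>8: ys.append(yy);zl.append(np.percentile(w[e][:,2],8));zm.append(np.median(w[e][:,2]))
a=np.polyfit(ys,zl,1);c=np.polyfit(ys,zm,1)
# board top plane
M=(w[...,0]>.665-.117*(w[...,1]+.045))&(w[...,0]<.69-.117*(w[...,1]+.045))&(w[...,1]<.0)&(w[...,1]>-.27)&(w[...,2]>.255)&(w[...,2]<.33)
P=w[M];t=np.linalg.lstsq(np.c_[P[:,:2],np.ones(len(P))],P[:,2],rcond=None)[0]
print("slopes",a[0].round(4),c[0].round(4),"top slope",t[:2].round(4),"z_under(-.12)",np.polyval(a,-.12).round(4),"top z at(.68,-.12)",(t@[.68,-.12,1]).round(4),len(P))
g=(abs(w[...,0]-.555)<.012)&(abs(w[...,1]+.036)<.012)&(w[...,2]>.07)&(w[...,2]<.17)
print("lever z(.555)",np.median(w[g][:,2]).round(4),g.sum(), "t",bot.get_state()["time"])
E
python3 m.py
```

```text
time: 9.95
position: [0.5075, -0.0335, 0.1568]
eef_rot: [3.139, -0.106, 0.002]
ft_force: [-0.0, 0.3, -0.4]
width: -0.0
gripper_force: 0.0
block top 0.2465 52
slopes 0.0691 0.0673 top slope [-0.0147  0.067 ] z_under(-.12) 0.2565 top z at(.68,-.12) 0.2709 678
lever z(.555) 0.1329 69 t 10.0
```

One click gained: the block's top went from 0.239 to 0.2465. I'll do the next stroke in one call.

```bash
python3 -m inch '[{"tx":0,"ty":0,"tz":0.016,"ax":0,"ay":0,"az":0,"hand":0},{"tx":0,"ty":0,"tz":0.014,"ax":0,"ay":0,"az":0,"hand":0},{"tx":0,"ty":0,"tz":0.014,"ax":0,"ay":0,"az":0,"hand":0},{"tx":0,"ty":0,"tz":0.014,"ax":0,"ay":0,"az":0,"hand":0},{"tx":0,"ty":0,"tz":0,"ax":0,"ay":0,"az":0,"hand":0},{"tx":0,"ty":0,"tz":0,"ax":0,"ay":0,"az":0,"hand":0},{"tx":0,"ty":0,"tz":-0.02,"ax":0,"ay":0,"az":0,"hand":0},{"tx":0,"ty":0,"tz":-0.02,"ax":0,"ay":0,"az":0,"hand":0},{"tx":0,"ty":0,"tz":-0.018,"ax":0,"ay":0,"az":0,"hand":0},{"tx":0,"ty":0,"tz":0,"ax":0,"ay":0,"az":0,"hand":0},{"tx":0,"ty":0,"tz":0,"ax":0,"ay":0,"az":0,"hand":0}]';python3 m.py
python3 -m inch '[{"tx":0,"ty":0,"tz":0.016,"ax":0,"ay":0,"az":0,"hand":0},{"tx":0,"ty":0,"tz":0.014,"ax":0,"ay":0,"az":0,"hand":0},{"tx":0,"ty":0,"tz":0.014,"ax":0,"ay":0,"az":0,"hand":0},{"tx":0,"ty":0,"tz":0.014,"ax":0,"ay":0,"az":0,"hand":0},{"tx":0,"ty":0,"tz":0,"ax":0,"ay":0,"az":0,"hand":0},{"tx":0,"ty":0,"tz":0,"ax":0,"ay":0,"az":0,"hand":0}]'
python3 -m inch '[{"tx":0,"ty":0,"tz":-0.02,"ax":0,"ay":0,"az":0,"hand":0},{"tx":0,"ty":0,"tz":-0.02,"ax":0,"ay":0,"az":0,"hand":0},{"tx":0,"ty":0,"tz":-0.018,"ax":0,"ay":0,"az":0,"hand":0},{"tx":0,"ty":0,"tz":0,"ax":0,"ay":0,"az":0,"hand":0},{"tx":0,"ty":0,"tz":0,"ax":0,"ay":0,"az":0,"hand":0}]';python3 m.py
```

```text
time: 11.1
position: [0.5068, -0.0334, 0.1553]
eef_rot: [3.139, -0.106, -0.003]
ft_force: [-0.1, 0.9, -0.4]
width: -0.0002
gripper_force: 0.0
block top 0.2535 50
slopes 0.0676 0.0682 top slope [-0.006   0.0676] z_under(-.12) 0.2562 top z at(.68,-.12) 0.2708 681
lever z(.555) 0.1331 64 t 11.15
time: 11.75
position: [0.505, -0.0333, 0.0975]
eef_rot: [3.139, -0.106, -0.01]
ft_force: [-4.4, 0.2, 10.2]
width: 0.0
gripper_force: 5.2
time: 12.25
position: [0.5065, -0.0334, 0.1549]
eef_rot: [3.139, -0.106, -0.005]
ft_force: [-0.7, -0.7, -0.2]
width: 0.0002
gripper_force: 0.0
block top 0.2601 44
slopes 0.0606 0.057 top slope [-0.0217  0.0628] z_under(-.12) 0.2596 top z at(.68,-.12) 0.2744 684
lever z(.555) 0.1328 66 t 12.3
```

```bash
python3 -m inch '[{"tx":0.001,"ty":0,"tz":0.015,"ax":0,"ay":0,"az":0,"hand":0},{"tx":0,"ty":0,"tz":0.014,"ax":0,"ay":0,"az":0,"hand":0},{"tx":0,"ty":0,"tz":0.014,"ax":0,"ay":0,"az":0,"hand":0},{"tx":0,"ty":0,"tz":0.014,"ax":0,"ay":0,"az":0,"hand":0},{"tx":0,"ty":0,"tz":0,"ax":0,"ay":0,"az":0,"hand":0},{"tx":0,"ty":0,"tz":0,"ax":0,"ay":0,"az":0,"hand":0}]'
python3 -m inch '[{"tx":0,"ty":0,"tz":-0.02,"ax":0,"ay":0,"az":0,"hand":0},{"tx":0,"ty":0,"tz":-0.02,"ax":0,"ay":0,"az":0,"hand":0},{"tx":0,"ty":0,"tz":-0.018,"ax":0,"ay":0,"az":0,"hand":0},{"tx":0,"ty":0,"tz":0,"ax":0,"ay":0,"az":0,"hand":0},{"tx":0,"ty":0,"tz":0,"ax":0,"ay":0,"az":0,"hand":0}]';python3 m.py
```

```text
time: 12.9
position: [0.5058, -0.0334, 0.0975]
eef_rot: [3.139, -0.106, -0.011]
ft_force: [-4.2, -0.0, 3.4]
width: 0.0002
gripper_force: 2.0
time: 13.4
position: [0.5078, -0.0335, 0.1561]
eef_rot: [3.139, -0.106, -0.003]
ft_force: [0.1, 0.5, -0.1]
width: -0.0001
gripper_force: 0.0
block top 0.2675 49
slopes 0.0431 0.0394 top slope [0.0031 0.0509] z_under(-.12) 0.2677 top z at(.68,-.12) 0.2818 699
lever z(.555) 0.1317 66 t 13.45
```

```bash
python3 -m inch '[{"tx":0,"ty":0,"tz":0.015,"ax":0,"ay":0,"az":0,"hand":0},{"tx":0,"ty":0,"tz":0.014,"ax":0,"ay":0,"az":0,"hand":0},{"tx":0,"ty":0,"tz":0.014,"ax":0,"ay":0,"az":0,"hand":0},{"tx":0,"ty":0,"tz":0.014,"ax":0,"ay":0,"az":0,"hand":0},{"tx":0,"ty":0,"tz":0,"ax":0,"ay":0,"az":0,"hand":0},{"tx":0,"ty":0,"tz":0,"ax":0,"ay":0,"az":0,"hand":0}]'
python3 -m inch '[{"tx":0,"ty":0,"tz":-0.02,"ax":0,"ay":0,"az":0,"hand":0},{"tx":0,"ty":0,"tz":-0.02,"ax":0,"ay":0,"az":0,"hand":0},{"tx":0,"ty":0,"tz":-0.018,"ax":0,"ay":0,"az":0,"hand":0},{"tx":0,"ty":0,"tz":0,"ax":0,"ay":0,"az":0,"hand":0},{"tx":0,"ty":0,"tz":0,"ax":0,"ay":0,"az":0,"hand":0}]';python3 m.py
```

```text
time: 14.05
position: [0.5063, -0.0334, 0.0988]
eef_rot: [3.139, -0.106, -0.009]
ft_force: [-4.3, 0.9, 2.9]
width: 0.0002
gripper_force: 1.9
time: 14.55
position: [0.5082, -0.0335, 0.1577]
eef_rot: [3.139, -0.106, -0.001]
ft_force: [0.4, -0.1, 0.3]
width: 0.0
gripper_force: 0.0
block top 0.2734 51
slopes 0.0207 0.0215 top slope [0.0019 0.031 ] z_under(-.12) 0.2754 top z at(.68,-.12) 0.2898 678
lever z(.555) 0.1336 64 t 14.6
```

```bash
python3 -m inch '[{"tx":0,"ty":0,"tz":0.017,"ax":0,"ay":0,"az":0,"hand":0},{"tx":0,"ty":0,"tz":0.014,"ax":0,"ay":0,"az":0,"hand":0},{"tx":0,"ty":0,"tz":0.014,"ax":0,"ay":0,"az":0,"hand":0},{"tx":0,"ty":0,"tz":0.014,"ax":0,"ay":0,"az":0,"hand":0},{"tx":0,"ty":0,"tz":0,"ax":0,"ay":0,"az":0,"hand":0},{"tx":0,"ty":0,"tz":0,"ax":0,"ay":0,"az":0,"hand":0}]'
python3 -m inch '[{"tx":0,"ty":0,"tz":-0.02,"ax":0,"ay":0,"az":0,"hand":0},{"tx":0,"ty":0,"tz":-0.02,"ax":0,"ay":0,"az":0,"hand":0},{"tx":0,"ty":0,"tz":-0.018,"ax":0,"ay":0,"az":0,"hand":0},{"tx":0,"ty":0,"tz":0,"ax":0,"ay":0,"az":0,"hand":0},{"tx":0,"ty":0,"tz":0,"ax":0,"ay":0,"az":0,"hand":0}]';python3 m.py;python3 m.py
python3 - <<'E'
from h import *
for n in("top","side"):
  p,d,w=grab(n)
  x,y,z=w[...,0],w[...,1],w[...,2]; e=.655-.117*(y+.045)
  for y0,y1 in((-.27,.0),(-.27,.3)):
    M=(x>e+.008)&(x<e+.035)&(y<y1)&(y>y0)&(z>.27)&(z<.325)
    P=w[M];yy=P[:,1];zz=P[:,2]
    for _ in range(3):
        a=np.polyfit(yy,zz,1);k=abs(zz-np.polyval(a,yy))<.006;yy,zz=yy[k],zz[k]
    print(n,len(yy),"top slope",a[0].round(4),"z(-.2,-.1,0,.2)",np.polyval(a,[-.2,-.1,0,.2]).round(4))
save("s5",p,(230,90,480,270),3)
E
```

```text
time: 15.2
position: [0.5058, -0.0334, 0.0984]
eef_rot: [3.139, -0.106, -0.011]
ft_force: [-6.0, -0.3, 10.4]
width: 0.0001
gripper_force: 5.6
time: 15.7
position: [0.5076, -0.0335, 0.156]
eef_rot: [3.139, -0.106, -0.004]
ft_force: [-0.8, -0.1, -0.1]
width: -0.0003
gripper_force: 0.0
block top 0.2808 44
slopes 0.0022 -0.0007 top slope [0.1057 0.0194] z_under(-.12) 0.2835 top z at(.68,-.12) 0.2966 677
lever z(.555) 0.1333 67 t 15.75
block top 0.2806 45
slopes 0.0004 -0.0016 top slope [0.0758 0.0159] z_under(-.12) 0.2832 top z at(.68,-.12) 0.297 665
lever z(.555) 0.1309 67 t 15.8
top 1219 top slope -0.0011 z(-.2,-.1,0,.2) [0.2987 0.2986 0.2985 0.2983]
top 2730 top slope -0.0018 z(-.2,-.1,0,.2) [0.2988 0.2986 0.2984 0.2981]
side 678 top slope 0.0021 z(-.2,-.1,0,.2) [0.2981 0.2984 0.2986 0.299 ]
side 1055 top slope 0.001 z(-.2,-.1,0,.2) [0.2982 0.2983 0.2984 0.2986]
```

View pics/s5.png

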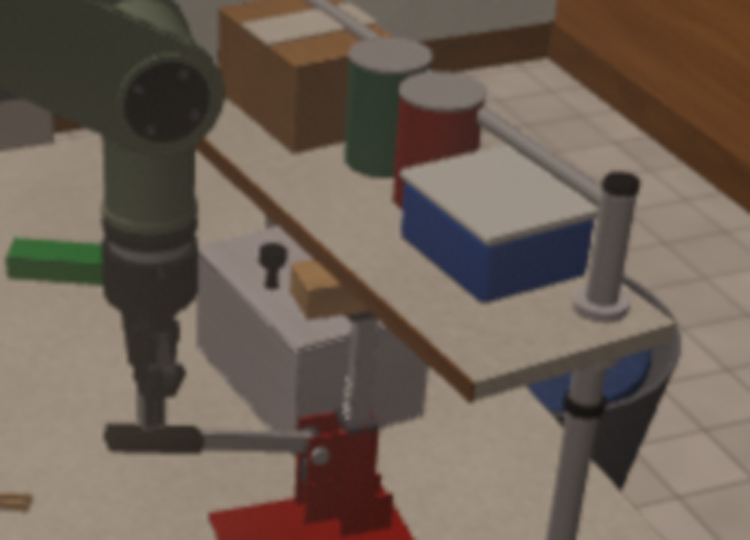

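The side crop shows the shelf level on the block at (325,285), with slope within ±0.002 in both cameras, and the lever up. I'll lift the hand clear and hand in.

```bash
python3 -m inch '[{"tx":-0.01,"ty":0,"tz":-0.02,"ax":0,"ay":0,"az":0,"hand":0},{"tx":-0.03,"ty":0,"tz":-0.03,"ax":0,"ay":0,"az":0,"hand":0},{"tx":-0.03,"ty":0,"tz":-0.03,"ax":0,"ay":0,"az":0,"hand":0},{"tx":-0.03,"ty":0,"tz":-0.01,"ax":0,"ay":0,"az":0,"hand":0},{"tx":0,"ty":0,"tz":0,"ax":0,"ay":0,"az":0,"hand":0},{"tx":0,"ty":0,"tz":0,"ax":0,"ay":0,"az":0,"hand":0},{"tx":0,"ty":0,"tz":0,"ax":0,"ay":0,"az":0,"hand":0}]'; python3 m.py; python3 -c "
from bench import bot
print(bot.hand_in())"
```

```text
time: 16.6
position: [0.4091, -0.0267, 0.2465]
eef_rot: [3.139, -0.106, -0.003]
ft_force: [0.2, 1.1, 0.1]
width: -0.0001
gripper_force: 0.0
block top 0.2805 49
slopes 0.0012 0.0 top slope [0.093 0.02 ] z_under(-.12) 0.2835 top z at(.68,-.12) 0.2968 665
lever z(.555) 0.1331 68 t 16.65
the job is handed in; nothing more can be done
None
```

The job is handed in at 16.7 s: the wooden block lies flat on the jack's head, six clicks brought the shelf level (slope within about 0.002 rad by the cameras), the lever is back up, and the hand is clear.

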